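Release the ratchet and close the print press

ROBOT

A 6-joint arm with a two-finger parallel gripper is mounted at the origin on a cart in front of the work surface, level with it; the furniture and walls round the work are solid. World frame = base frame: x ahead of the robot, y to its left, z up, the work surface at z = 0. Lengths are in m, angles in rad, forces in N, time in s.
With the tool pointing down it reaches from about 0.35 to 0.775 m from the base axis. Payload 5.5 kg.
Tool frame: the origin (TCP) lies midway between the tips of the shut fingers; the grasp point (between the pads) lies ctrl.tcp_to_grasp behind it (ctrl.tcp_to_grasp is the distance from the TCP to the grasp point, in m); z points along the fingers, y is the line along which they close (so a half turn about z gives the same grasp; the last joint's range is limited). The gripper opens to 85 mm and grips with 20 to 120 N. Pads are 22 mm wide; open, the fingers measure 114 mm over their backs; the gripper's body (76 mm by 85 mm) begins 54 mm behind the grasp point. The pads swing forward as they close: fully open they stand 13 mm farther back than shut.
Start: joints at [-1.45, 0.313, 0.046, 1.304, 0, 1.431], TCP at [0.148, -0.556, 0.231] pointing down, gripper open.
Joint ranges: [-2.76, 2.76], [-0.86, 1.69], [-1.03, 1.26], [-2.2, 2.34], [-1.47, 1.5], [-3.14, 3.14]. Speed limits (rad/s): [2.57, 2.57, 3.14, 3.14, 3.14, 3.14].

INTERFACE

Orientations are given as [roll, pitch, yaw] about the fixed x, y, z axes, in that order (R = Rz(yaw) Ry(pitch) Rx(roll)).
In Python, from bench import ctrl gives the robot as it stands. The module is installed in compiled form; this text tells all that it offers.
- The arm moves only by the tool play_rows, never from a script. Its argument "targets" is a list of rows, each a list of 5 numbers: the shift along the tool's x, y, z normalised to -1 to 1, where 1 is 0.5 m, then the turn about the tool's z normalised to -1 to 1, where 1 is 360 degrees, then the gripper command: -1 is fully open, 1 is shut, values between are in proportion. A call has 1 to 20 rows; each row is the pose to reach, as a shift and turn from the pose commanded when the call began, along the tool's axes at that moment, turning the shorter way round; what a row does not reach only later rows make up. A row lasts 1/8 s, in which the tool goes at most 62.5 mm and 10.7 degrees, less where a joint would pass 70% of its speed; a pose out of reach is approached as far as the arm can. A call with a number of a shift or a turn outside -1 to 1 is refused whole. A call with a gripper value outside its range is refused whole. The fingers move at their own pace and stop on an object; the grip force is fixed at half the most. Time passes only in rows, so rows that repeat a pose let the fingers close. It gives the time, the measured TCP pose, the force, the opening and the grip force at its end, in the units of the state.
- ctrl.read_state(): the state, without advancing time (a new reading comes with each control period).
- ctrl.read_camera(name): name is "side" or "top" or "wrist"; returns the picture (384x512x3 uint8, red, green, blue); there is no depth.
- ctrl.calibration(name): a dict with "intrinsics" (3x3 intrinsics, pixels), "R" (3x3) and "t" (3): a world point X has camera coordinates R X + t. Camera axes: x right, y down, z forward; pixel columns grow to the right and rows downward; lengths in m; the calibration is good to about 2 mm. The wrist camera is an equidistant fisheye: a pixel r from the principal point sees the ray r / f radians off the axis. A picture is of the moment at which its call begins: read the wrist's pose just before it. calibration takes no time and is no camera call; for the wrist camera it gives the pose at the moment of the call.
- ctrl.job_done(): hands the job in; it is judged then, once.
The state is a dict: "time_s": time; "q": joint angles; "joint_velocities": joint speeds; "joint_efforts": joint torques, N m; "tcp_pos": TCP position; "eef_rot": TCP orientation; "contact_force": force on the tool from outside, world axes, zero at the start; "torque": the same for the moment, N m; "gripper_width": finger opening in m; "finger_force": force on a finger pad.
Only numpy, scipy, OpenCV 4.12 (cv2) and the standard library are available. Lean on these libraries where they do the work, as an engineer would, in place of code of your own. Each camera call takes 0.05 s, during which the arm holds its last target. There are 200 camera calls.

TASK

The small blue press holds its lever up with a ratchet. Press the red thumb tab of the ratchet pawl all the way down with the fingertips so that the pawl is free of the teeth, then push the black grip of the lever down until the round foot sits flat on the print, and leave it so. Only press and push: leave all the loose things around the press standing where they are, and never lift any of them.

Things in the scene. Friction and masses are not known exactly. Their poses are not given: they have to be found in the camera images.
- press: blue flattening press, fixed to the bench: base 130 mm (x) by 260 mm (y) by 14 mm. Origin at the centre of its underside, z up. Print on a pad on its -y side, top 24 mm up. Cheeks 48 mm wide over all carry the lever hinge (y +40, z 85 mm) and the pawl pivot (y +110, z 129.5 mm), axes along x. The lever points to -y and upward, the pawl's red tab to +y. Highest fixed part 143 mm.
- lever_hinge (a point): point on the lever's hinge axis, fixed in the press, in the middle of the press's width; its axes are those of the press (the hinge axis is its x)
- press_lever (a joint): lever angle, rad: 0 = up (0.80 above horizontal), grows as pushed down; 0.80 = level, foot flat on the print, hard stop. Elevation = 0.80 - value. Starts between 0 and 0.09. With the pawl engaged it is blocked at about 0.11; more teeth every 0.30. Stiff hinge (0.8 N m friction, lever about 0.35 kg): stays where left, needs about 3 to 5 N at the grip.
- lever_pad (a point): middle of the upper face of the lever's black grip: 165 mm along the lever from the hinge axis, 8 mm above the lever's centre line. The grip is 32 mm wide (press x), 66 mm long (130 to 196 mm from the hinge), 16 mm thick; the steel bar inward of it is 16 mm wide, 14 mm thick. Axes: those of the press turned about x by the joint value.
- pawl (a joint): pawl angle in rad: 0 = engaged in the teeth, grows as the red tab is pressed down, 0.32 = fully free (hard stop). Clear of all the teeth above about 0.13. No return spring: a stiff pivot keeps it where it is left; it needs about 2 to 4 N at the tab.
- pawl_tab (a point): middle of the upper face of the red thumb tab, 55 mm from the pawl's pivot on the press's +y side. The tab is 30 mm (press x) by 34 mm (press y) by 7 mm and goes down about 17 mm over its whole travel; the point's axes are those of the press turned about x with the pawl.
- pin_tin: red and cream hinged-lid pin tin, 42x64x18 mm, lying flat; loose; origin at the centre of its underside
- brown_bottle: brown glass bottle with black cap, 32 mm across, 72 mm tall, standing; loose; origin at the centre of its underside
- film_can: black film can with grey lid, 35 mm across, 51 mm tall, standing; loose; origin at the centre of its underside
- bone_folder: flat cream bone folder with rounded ends, 22x146x8 mm, lying along its y; loose; origin at the centre of its underside
- pigment_tub: round tub with a black lid, 56 mm across, 52 mm tall, standing; loose; origin at the centre of its underside
- bulldog_clip: black bulldog clip with wire lever, 32x51x16 mm, lying; loose; origin at the centre of its underside

How it is judged:
On the way, in this order (a step that is already met when the one before it is completed fails the run):
1. the pawl's tab has been pressed down so that the pawl is free, while the lever is still up (value of joint pawl above 0.22 rad and value of joint press_lever below 0.2 rad), for 0.1 s.
2. the lever has been pushed fully down (value of joint press_lever above 0.77 rad), for 0.2 s.
At the end, for the whole second after the job is handed in: The lever is fully down (joint above 0.77 of 0.80 rad), the pawl is still pressed free (above 0.22 of 0.32 rad), and every loose thing is at rest within 20 mm of where it started (value of joint press_lever above 0.77 rad and value of joint pawl above 0.22 rad and distance of each of pin_tin, brown_bottle, film_can, bone_folder, pigment_tub, bulldog_clip from where it was at the start of the episode below 0.02 m and linear speed of each of pin_tin, brown_bottle, film_can, bone_folder, pigment_tub, bulldog_clip below 0.02 m/s); the robot touches nothing.
It fails at once if a loose thing round the press is lifted, carried or pushed away (more than 20 mm) (distance of any of pin_tin, brown_bottle, film_can, bone_folder, pigment_tub, bulldog_clip from where it was at the start of the episode above 0.02 m).
It also fails if it takes over 42 s, if anything falls off the work surface, if the arm or the gripper's body presses on something with over 40 N, if the wrist force passes 120 N, or if a joint passes its speed limit or range.

## Working session

There is one attempt and no reset: what is moved stays moved. The work goes in short steps, Python scripts to look and compute and a tool call to move; the robot and the scene stay as the last step left them, time stands still between calls to the robot, and variables do not carry over. Pictures are saved under pics/ and viewed, at most 10 in all, crops included, and the job is handed in when it is done.

Besides the shell and the picture viewer there is one more tool, called after "Emit:" in YAML: its name, and indented under it one key for each argument. play_rows: Moves the arm, as the interface text tells. Scaled input: -1 to 1 covers 0.5 m each way for a shift and 360 degrees each way for a turn. Its arguments: {"type":"object","properties":{"targets":{"type":"array","items":{"type":"array","items":{"type":"number"}}}},"required":["targets"]}

```bash
mkdir -p pics
python3 - <<'E'
from bench import ctrl
import cv2
for n in("side","top"):
    cv2.imwrite(f"pics/{n}0.png",ctrl.read_camera(n)[:,:,::-1])
    c=ctrl.calibration(n);print(n,c["intrinsics"].tolist(),c["R"].round(4).tolist(),c["t"].round(4).tolist())
s=ctrl.read_state();print(s["time_s"],s["tcp_pos"],s["eef_rot"],s["gripper_width"],ctrl.tcp_to_grasp)
E
```

```text
side [[482.5679945413792, 0.0, 250.75064241215418], [0.0, 482.5679945413792, 192.34364017037882], [0.0, 0.0, 1.0]] [[0.0637, 0.9979, -0.0084], [0.8596, -0.0591, -0.5075], [-0.507, 0.0251, -0.8616]] [0.0798, -0.4091, 1.4176]
top [[470.87963104319033, 0.0, 260.4341927763315], [0.0, 470.87963104319033, 197.96822979385402], [0.0, 0.0, 1.0]] [[-0.017, -0.9996, -0.0221], [-0.9956, 0.019, -0.0914], [0.0918, 0.0205, -0.9956]] [-0.1005, 0.5514, 1.0051]
0.1 [ 0.14821264 -0.555103    0.23050586] [-3.13999425e+00 -2.29654670e-04  2.60774786e-01] 0.0856019388459875 0.0187
```

View pics/side0.png

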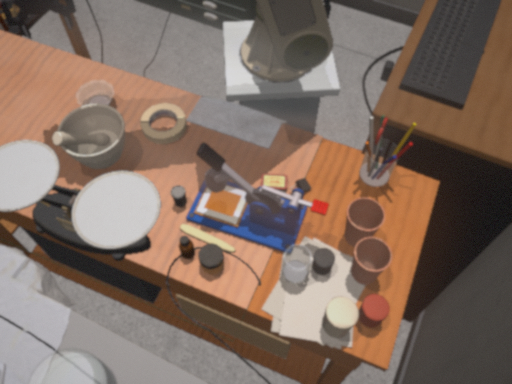

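View pics/top0.png

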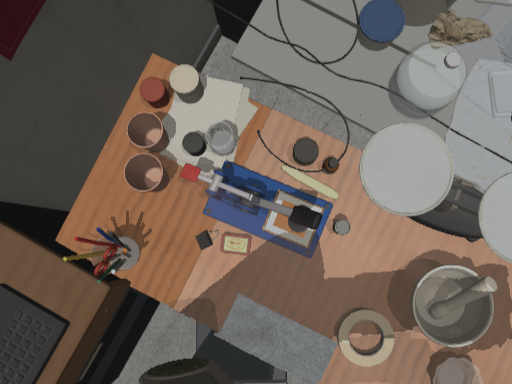

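The overview shows the press with its red tab near top-image (190,172) and its black grip near (304,217). I'll enlarge both views to get exact pixels.

Run:
```python
import cv2
a=cv2.imread("pics/top0.png")[130:270,165:365];b=cv2.imread("pics/side0.png")[130:270,160:360]
cv2.imwrite("pics/t1.png",cv2.resize(a,(800,560),interpolation=cv2.INTER_CUBIC))
cv2.imwrite("pics/s1.png",cv2.resize(b,(800,560),interpolation=cv2.INTER_CUBIC))
```

```text
(no output)
```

View pics/t1.png

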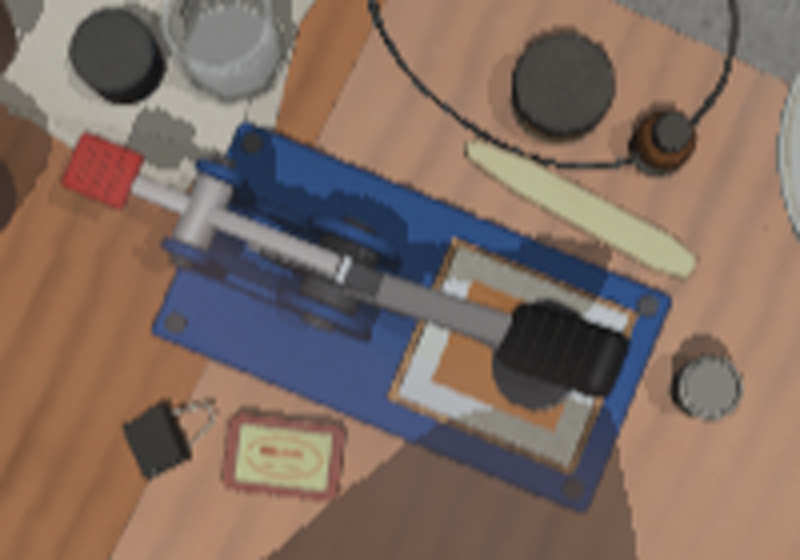

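View pics/s1.png

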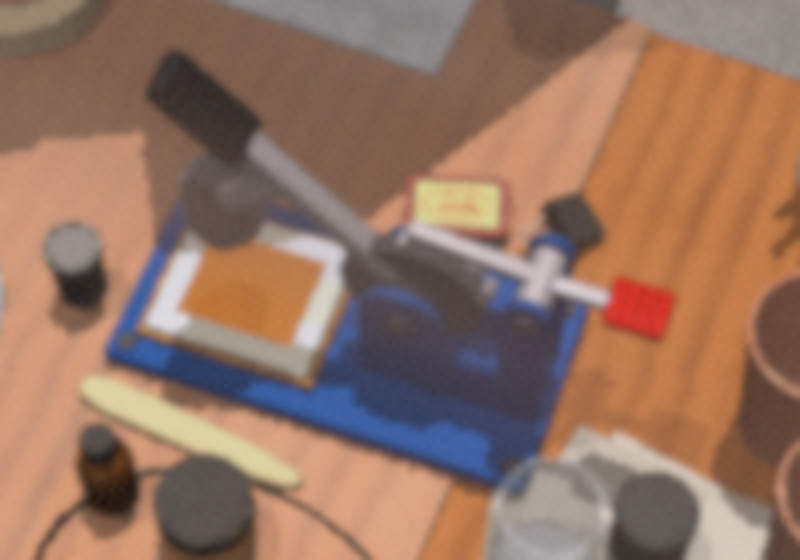

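The enlarged top view shows the base corners at (238,124), (670,295), (587,510) and (155,333). The tab centre is at (103,171) and the grip spans about (500-628, 300-395). In the enlarged side view the tab is at (640,308), and the grip runs from (170,70) to (240,140). Next I'll fit the press pose.

```bash
cat > h.py <<'E'
from bench import ctrl
import numpy as np, cv2
from scipy.optimize import least_squares
from scipy.spatial.transform import Rotation as Ro
C={n:ctrl.calibration(n) for n in("top","side")}
def proj(n,X):
    c=C[n];p=c["intrinsics"]@(c["R"]@X+c["t"]);return p[:2]/p[2]
def W(p,X): return Ro.from_euler("z",p[2]).apply(X)+[p[0],p[1],0]
def lev(e,s,h,x=0): return np.array([x,.04-s*np.cos(e)+h*np.sin(e)*-1*-1*-1,.085+s*np.sin(e)+h*np.cos(e)])
def tab(q,x=0,d=0): 
    return np.array([x,.110+.055*np.cos(q),.1295-.055*np.sin(q)+d])
def pt(n,u,v): return n,np.array([u,v])/4-.375+({"top":[165,130],"side":[160,130]}[n])
E
python3 - <<'E'
from h import *
obs=[(pt("top",238,124),(.065,.13,.014)),(pt("top",670,295),(.065,-.13,.014)),(pt("top",587,510),(-.065,-.13,.014)),(pt("top",155,333),(-.065,.13,.014)),
(pt("side",110,352),(.065,-.13,.014)),(pt("side",497,475),(.065,.13,.014))]
tabo=[pt("top",104,170),pt("side",640,306)]
# lever: bar/grip junction & far end, on centreline
levo=[(pt("top",503,328),.130),(pt("side",248,145),.130),(pt("side",163,78),.196)]
def f(p):
    r=[proj(n,W(p,np.array(X)))-u for (n,u),X in obs]
    r+=[proj(n,W(p,tab(0,d=p[4])))-u for n,u in tabo]
    r+=[proj(n,W(p,lev(.8-p[3],s,0)))-u for (n,u),s in levo]
    return np.concatenate(r+[[ (p[3]-.045)*20,p[4]*300]])
s=least_squares(f,[.55,-.05,-.3,.04,0]);p=s.x
print(p.round(4));print(s.fun.round(1))
print("tab",W(p,tab(0,d=p[4])),"pivot",W(p,np.array([0,.11,.1295])),"hinge",W(p,np.array([0,.04,.085])))
for j in(p[3],.2,.4,.6,.8): print(j,W(p,lev(.8-j,.165,.008)).round(4))
E
```

```text
[ 0.5267 -0.1261 -0.4043 -0.025   0.0029]
[ 0.6 -0.9  1.6  0.1  0.5  1.5 -1.2  0.8 -3.5  0.4  6.3  3.6 -0.8  0.9
 -0.6  1.   1.1  0.5  0.5  0.3 -0.5 -2.5 -1.4  0.9]
tab [0.59155929 0.02564228 0.1323707 ] pivot [ 0.56992393 -0.02492364  0.1295    ] hinge [ 0.54238803 -0.08928025  0.085     ]
-0.02495958528084776 [ 0.496  -0.1976  0.2116]
0.2 [ 0.487  -0.2186  0.1848]
0.4 [ 0.4814 -0.2319  0.1566]
0.6 [ 0.4782 -0.2394  0.1256]
0.8 [ 0.4775 -0.241   0.093 ]
```

```bash
sed -i 's/np.sin(e)\*-1\*-1\*-1/np.sin(e)/' h.py
python3 - <<'E'
from h import *
obs=[(pt("top",238,124),(.065,.13,.014)),(pt("top",670,295),(.065,-.13,.014)),(pt("top",587,510),(-.065,-.13,.014)),(pt("top",155,333),(-.065,.13,.014))]
tabo=[pt("top",104,170),pt("side",640,306)]
levo=[(pt("top",503,328),.130),(pt("side",248,145),.130),(pt("side",163,78),.196)]
def f(p):
    r=[proj(n,W(p,np.array(X)))-u for (n,u),X in obs]
    r+=[proj(n,W(p,tab(0,d=p[4])))-u for n,u in tabo]
    r+=[proj(n,W(p,lev(.8-p[3],s,0)))-u for (n,u),s in levo]
    return np.concatenate(r+[[ (p[3]-.045)*20,p[4]*300]])
s=least_squares(f,[.55,-.05,-.3,.04,0]);p=s.x
print(p.round(4));print(s.fun.round(1))
print("tab",W(p,tab(0)),W(p,tab(.32)),"pivot",W(p,np.array([0,.11,.1295])))
for j in(0,.2,.4,.6,.8): print(j,W(p,lev(.8-j,.165,.008)).round(4))
s=ctrl.read_state();R=Ro.from_euler("xyz",s["eef_rot"]).as_matrix();print(R.round(3))
q=W(p,tab(0));print("tool shift to above tab z .17",(R.T@(np.array([q[0],q[1],.18])-s["tcp_pos"])/.5).round(4))
E
```

```text
[ 0.5278 -0.1253 -0.3993 -0.0195  0.0025]
[ 0.  -1.2  1.2 -0.8  0.4  0.8 -1.6  0.6 -1.3  0.7 -0.1  1.2  0.9 -0.1
  0.6  0.9 -0.6 -1.8 -1.3  0.7]
tab [0.59190207 0.02671881 0.1295    ] [0.59081668 0.02414637 0.11219884] pivot [ 0.5705211  -0.02395518  0.1295    ]
0 [ 0.5009 -0.1891  0.2089]
0.2 [ 0.4921 -0.2098  0.1848]
0.4 [ 0.4854 -0.2256  0.1566]
0.6 [ 0.4811 -0.236   0.1256]
0.8 [ 0.4792 -0.2405  0.093 ]
[[ 0.966  0.258 -0.   ]
 [ 0.258 -0.966  0.002]
 [ 0.    -0.002 -1.   ]]
tool shift to above tab z .17 [ 1.1574 -0.8953  0.1027]
```

Emit:
play_rows:
  targets:
    - [0, 0, -0.1, 0, 1]
    - [0, 0, -0.2, 0, 1]
    - [0.09, -0.07, -0.2, -0.03, 1]
    - [0.18, -0.14, -0.2, -0.06, 1]
    - [0.27, -0.21, -0.2, -0.09, 1]
    - [0.36, -0.28, -0.2, -0.12, 1]
    - [0.45, -0.35, -0.2, -0.145, 1]
    - [0.54, -0.42, -0.2, -0.145, 1]
    - [0.6, -0.45, -0.2, -0.145, 1]
    - [0.6, -0.45, -0.2, -0.145, 1]
    - [0.6, -0.45, -0.2, -0.145, 1]

```text
time_s: 1.48
tcp_pos: [0.3798, -0.261, 0.331]
eef_rot: [-3.141, 0.0, 1.172]
contact_force: [0.5, -0.0, 0.3]
gripper_width: 0.0002
finger_force: 0.0
```

```bash
cat >> h.py <<'E'
P=[.5278,-.1253,-.3993]
def to(X):
    s=ctrl.read_state();R=Ro.from_euler("xyz",s["eef_rot"]);print("t",s["time_s"].__round__(2),"tcp",s["tcp_pos"].round(4),s["eef_rot"].round(3),"q",np.round(s["q"],2),"F",s["contact_force"].round(1),"w",s["gripper_width"])
    print("shift",((R.inv().apply(np.array(X)-s["tcp_pos"]))/.5).round(4))
E
python3 -c "
from h import *
X=W(P,tab(0));X[:2]+=W([0,0,P[2]],np.array([0,.003,0]))[:2];X[2]=.16;to(X)"
```

```text
t 1.48 tcp [ 0.3798 -0.261   0.331 ] [-3.141  0.     1.172] q [-0.78  0.08 -0.    1.49 -0.    1.19] F [ 0.5 -0.   0.3] w 0.00021263819259947957
shift [0.7011 0.1679 0.3417]
```

Emit:
play_rows:
  targets:
    - [0.1, 0.024, 0, 0, 1]
    - [0.2, 0.048, 0, 0, 1]
    - [0.3, 0.072, 0, 0, 1]
    - [0.4, 0.096, 0, 0, 1]
    - [0.5, 0.12, 0, 0, 1]
    - [0.6, 0.144, 0, 0, 1]
    - [0.7, 0.168, 0, 0, 1]
    - [0.7, 0.168, 0.1, 0, 1]
    - [0.7, 0.168, 0.2, 0, 1]
    - [0.7, 0.168, 0.28, 0, 1]
    - [0.7, 0.168, 0.34, 0, 1]
    - [0.7, 0.168, 0.34, 0, 1]
    - [0.7, 0.168, 0.34, 0, 1]

```text
time_s: 3.1
tcp_pos: [0.5942, 0.0279, 0.1624]
eef_rot: [3.14, -0.0, 1.17]
contact_force: [-0.2, 0.2, 1.0]
gripper_width: -0.0001
finger_force: 0.0
```

```bash
python3 -c "
from h import *
X=W(P,tab(0.32));X[2]=.11;to(X)
a=ctrl.read_camera('top')[130:230,155:295];b=ctrl.read_camera('side')[130:230,250:390]
cv2.imwrite('pics/c1.png',cv2.resize(np.vstack([a,b])[:,:,::-1],None,fx=3,fy=3,interpolation=2))"
```

```text
t 3.1 tcp [0.5942 0.0279 0.1624] [ 3.14 -0.    1.17] q [-0.09  0.38 -0.03  1.16 -0.    1.88] F [-0.2  0.2  1. ] w -9.662143017964535e-05
shift [-0.0095 -0.0033  0.1049]
```

View pics/c1.png

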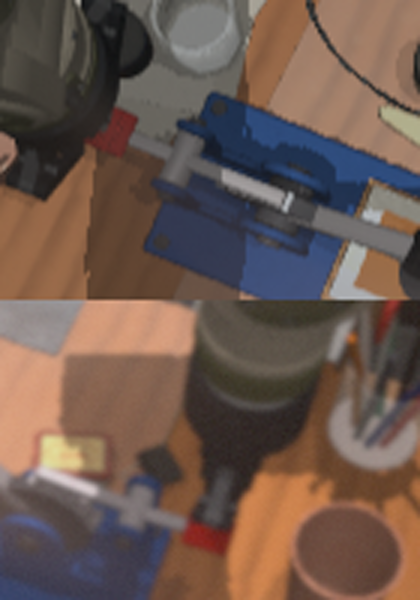

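The fingertips are right over the red tab: bottom at about (205,520) in the lower half, tab at (207,538). Pressing now.

Emit:
play_rows:
  targets:
    - [0, 0, 0.03, 0, 1]
    - [0, 0, 0.05, 0, 1]
    - [0, 0, 0.06, 0, 1]
    - [0, 0, 0.07, 0, 1]
    - [0, 0, 0.08, 0, 1]
    - [0, 0, 0.087, 0, 1]
    - [0, 0, 0.092, 0, 1]
    - [0, 0, 0.095, 0, 1]
    - [0, 0, 0.095, 0, 1]

```text
time_s: 4.32
tcp_pos: [0.594, 0.0287, 0.1202]
eef_rot: [3.136, -0.0, 1.172]
contact_force: [-12.5, 1.5, 37.1]
gripper_width: -0.0
finger_force: 16.9
```

Emit:
play_rows:
  targets:
    - [0, 0, -0.06, 0, 1]
    - [0, 0, -0.16, 0, 1]
    - [0, 0, -0.26, 0, 1]
    - [-0.1, 0, -0.26, 0, 1]
    - [-0.2, 0, -0.26, 0, 1]
    - [-0.3, 0, -0.26, 0, 1]
    - [-0.4, 0, -0.26, 0, 1]
    - [-0.46, 0, -0.26, 0, 1]
    - [-0.46, 0, -0.26, 0, 1]
    - [-0.46, 0, -0.26, 0, 1]

```text
time_s: 5.58
tcp_pos: [0.5039, -0.1826, 0.2434]
eef_rot: [-3.141, -0.0, 1.172]
contact_force: [0.3, 0.5, -0.2]
gripper_width: -0.0001
finger_force: 0.0
```

```bash
python3 -c "
from h import *
X=W(P,lev(.78,.165,.008));print(X);X[2]+=.02;to(X)
b=ctrl.read_camera('side')[130:270,160:360]
cv2.imwrite('pics/c2.png',cv2.resize(b[:,:,::-1],None,fx=4,fy=4,interpolation=2))
for q in(0,.32): print((proj('side',W(P,tab(q)))-[160,130]+.375)*4)"
```

```text
[ 0.49993485 -0.19133611  0.20672841]
t 5.58 tcp [ 0.5039 -0.1826  0.2434] [-3.141 -0.     1.172] q [-0.5   0.23 -0.03  1.31  0.    1.47] F [ 0.3  0.5 -0.2] w -0.00011613260470029422
shift [-0.0192 -0.0005  0.0334]
[638.98072807 313.08415229]
[630.14031908 327.25670129]
```

View pics/c2.png

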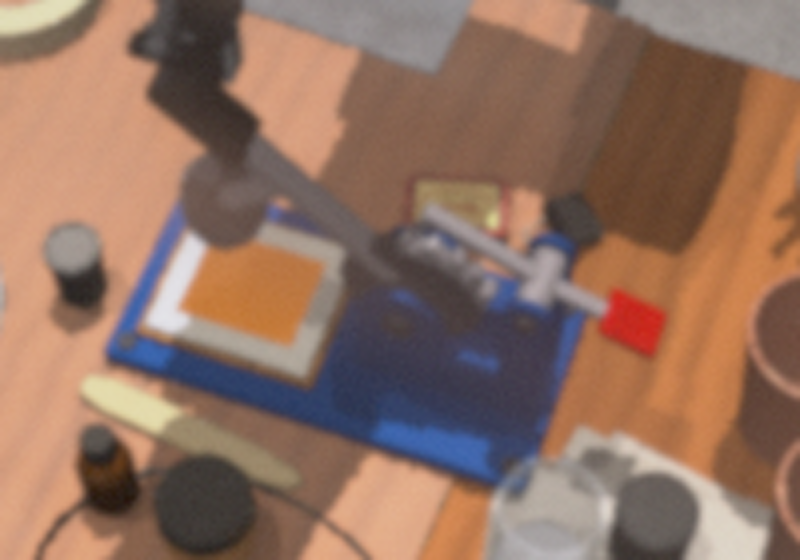

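The tab has moved from (640,308) to (633,324), which matches full travel, and the lever is still up. The fingers are above the grip at about (200,60). Next I'll compute the arc for the push.

```bash
python3 -c "
from h import *
s=ctrl.read_state();R=Ro.from_euler('xyz',s['eef_rot'])
for e in np.arange(.8,-.05,-.1):
    L=lev(e,.162,.008); L[1]+=.011*min(1,e/.2)
    print(e.round(2),((R.inv().apply(W(P,L)-s['tcp_pos']))/.5).round(3))"
```

```text
0.8 [ 0.011 -0.001  0.074]
0.7 [-0.012 -0.001  0.096]
0.6 [-0.033 -0.001  0.121]
0.5 [-0.051 -0.001  0.148]
0.4 [-0.067 -0.001  0.176]
0.3 [-0.079 -0.001  0.206]
0.2 [-0.089 -0.001  0.237]
0.1 [-0.106 -0.001  0.269]
0.0 [-0.121 -0.001  0.301]
```

Emit:
play_rows:
  targets:
    - [0.01, 0, 0.04, 0, 1]
    - [0.01, 0, 0.06, 0, 1]
    - [0.01, 0, 0.075, 0, 1]
    - [0, 0, 0.086, 0, 1]
    - [-0.012, 0, 0.097, 0, 1]
    - [-0.022, 0, 0.109, 0, 1]
    - [-0.033, 0, 0.121, 0, 1]
    - [-0.042, 0, 0.135, 0, 1]
    - [-0.051, 0, 0.148, 0, 1]
    - [-0.06, 0, 0.162, 0, 1]
    - [-0.067, 0, 0.176, 0, 1]
    - [-0.074, 0, 0.191, 0, 1]
    - [-0.08, 0, 0.206, 0, 1]
    - [-0.085, 0, 0.222, 0, 1]
    - [-0.09, 0, 0.237, 0, 1]
    - [-0.098, 0, 0.253, 0, 1]
    - [-0.106, 0, 0.269, 0, 1]
    - [-0.113, 0, 0.28, 0, 1]
    - [-0.12, 0, 0.288, 0, 1]
    - [-0.12, 0, 0.29, 0, 1]

```text
time_s: 8.12
tcp_pos: [0.4808, -0.239, 0.0987]
eef_rot: [3.141, 0.001, 1.171]
contact_force: [-0.5, 0.4, 2.4]
gripper_width: 0.0001
finger_force: 1.8
```

Not yet on the stop, so I'll continue in small steps.

Emit:
play_rows:
  targets:
    - [0, 0, 0.003, 0, 1]
    - [0, 0, 0.006, 0, 1]
    - [0, 0, 0.009, 0, 1]
    - [0, 0, 0.012, 0, 1]
    - [0, 0, 0.014, 0, 1]
    - [0, 0, 0.014, 0, 1]

```text
time_s: 8.88
tcp_pos: [0.4809, -0.2389, 0.0928]
eef_rot: [3.14, 0.001, 1.172]
contact_force: [-2.6, -2.3, 11.1]
gripper_width: -0.0002
finger_force: 5.2
```

Emit:
play_rows:
  targets:
    - [0, 0, 0.003, 0, 1]
    - [0, 0, 0.006, 0, 1]
    - [0, 0, 0.006, 0, 1]
    - [0, 0, 0.006, 0, 1]

```text
time_s: 9.38
tcp_pos: [0.4811, -0.239, 0.0924]
eef_rot: [3.139, 0.002, 1.172]
contact_force: [-8.5, 0.8, 28.1]
gripper_width: 0.0002
finger_force: 14.1
```

The lever is on its hard stop: 28 N with no further travel. I'll retreat straight up and check.

Emit:
play_rows:
  targets:
    - [0, 0, -0.05, 0, 1]
    - [0, 0, -0.15, 0, 1]
    - [0, 0, -0.25, 0, 1]
    - [0, 0, -0.35, 0, 1]
    - [-0.1, 0, -0.4, 0, 1]
    - [-0.2, 0, -0.4, 0, 1]
    - [-0.25, 0, -0.4, 0, 1]
    - [-0.25, 0, -0.4, 0, 1]
    - [-0.25, 0, -0.4, 0, 1]

```text
time_s: 10.5
tcp_pos: [0.4322, -0.3523, 0.2881]
eef_rot: [-3.14, -0.002, 1.172]
contact_force: [0.1, -0.1, 0.2]
gripper_width: 0.0
finger_force: 0.0
```

```bash
python3 -c "
from h import *
s=ctrl.read_state();print(s['time_s'],s['tcp_pos'],s['contact_force'])
b=ctrl.read_camera('side')[130:270,160:360]
cv2.imwrite('pics/c3.png',cv2.resize(b[:,:,::-1],None,fx=4,fy=4,interpolation=2))
for s in (.13,.196): print((proj('side',W(P,lev(0,s,0)))-[160,130]+.375)*4)"
```

```text
10.5 [ 0.43223872 -0.3523233   0.28805154] [ 0.10199006 -0.08437513  0.24217377]
[192.13194025 221.9769612 ]
[ 84.64888352 189.90264066]
```

View pics/c3.png

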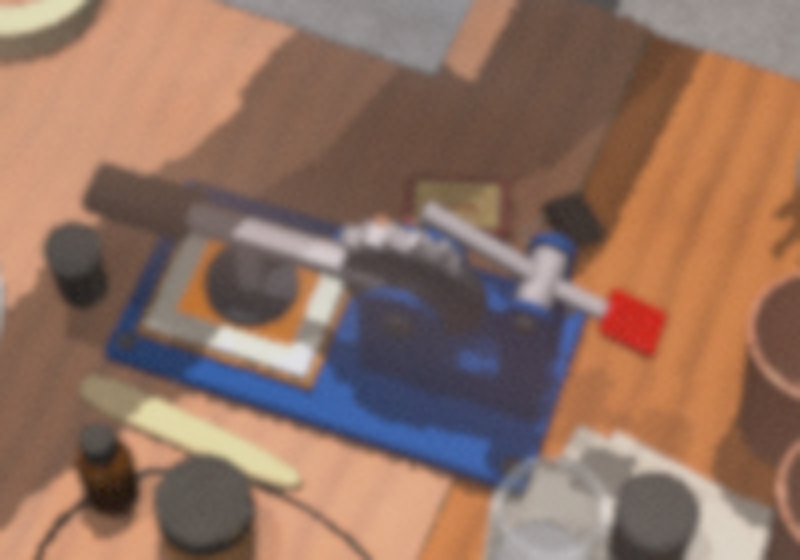

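The foot sits on the print at about (250,290) and the grip matches the level prediction, from (90,190) to (192,220). The tab is still down at (633,324), and the loose things have not moved.

```bash
python3 -c "
from bench import ctrl
print(ctrl.job_done())"
```

```text
the job is handed in; nothing more can be done
None
```

The job is handed in: the pawl is pressed free, the lever is pushed down to its stop with the foot on the print, and the last side view shows the loose things where they started; hand-in returned no verdict.

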